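# Set the heel-stop bracket of the boot jig

### The arm

A 6-joint arm with a two-finger parallel gripper is mounted at the origin on the work surface. World frame = base frame: x ahead of the robot, y to its left, z up, the work surface at z = 0. Lengths are in m, angles in rad, forces in N, time in s.
With the tool pointing down it reaches from about 0.3 to 0.875 m from the base axis. Payload 6.4 kg.
Tool frame: the origin (TCP) lies at the very end of the fingers, on their centre line; the grasp point (between the pads) lies 19 mm behind it; z points along the fingers, y is the direction in which the jaws open and shut (so a half turn about z gives the same grasp; the last joint's range is limited). The gripper opens to 88 mm and grips with 3 to 60 N. Pads are 18 mm wide; open, the fingers measure 123 mm over their backs; the gripper's body (75 mm by 187 mm) begins 45 mm behind the grasp point.
Start: joints at [1.12, 0.181, 1.607, -0, 1.354, -0.206], TCP at [0.139, 0.558, 0.239] pointing down, gripper open.
Joint ranges: [-2.99, 2.99], [-0.89, 2.07], [0.3, 2.58], [-1.14, 4.28], [0, 2.63], [-3.12, 3.12]. Speed limits (rad/s): [2.57, 2.57, 3.01, 3.14, 3.14, 3.14].

### API

Orientations are given as a unit quaternion [x, y, z, w].
In Python, from bench import arm gives the robot as it stands. The module is installed in compiled form; this text tells all that it offers.
- The arm moves only by the tool move_arm, never from a script. Its argument "targets" is one flat list of numbers, 6 for each row, row after row: the shift along the tool's x, y, z in m, then the turn, a rotation vector about the tool's x, y, z in degrees. A call has 1 to 8 rows; each row shifts and turns the pose as measured when the row begins, along the tool's axes as they then stand; what a row does not reach is not made up. A row lasts 1/10 s, in which the tool goes at most 50 mm and 8.59 degrees, less where a joint would pass 70% of its speed; a pose out of reach is approached as far as the arm can. A call with a gripper value outside its range is refused whole. "hand" is the closure, from -1 (fully open) to 1 (shut), set as the call begins (left out, the last holds). The fingers move at their own pace and stop on an object; the grip force is fixed at half the most. Time passes only in rows, so rows that do not move let the fingers close. It gives the time, the measured TCP pose, the force and the opening at its end, in the units of the state.
- arm.get_obs(): the state, without advancing time (a new reading comes with each control period).
- arm.grab_frame(name): name is "scene" or "side" or "wrist"; returns a dict with "frame" (480x640x3 uint8, red, green, blue), "camera_matrix" (3x3 intrinsics, pixels), "k1" (the pictures are not rectified: a ray, as slopes to the right and down, at radius r is drawn at 1 + k1 r^2 times it, then the intrinsics apply), "R" (3x3) and "t" (3): a world point X has camera coordinates R X + t; the wrist camera has in their place "tool_from_camera" (4x4, takes a point from camera to tool coordinates, whose origin is the TCP and whose axes are the flange's). Camera axes: x right, y down, z forward; pixel columns grow to the right and rows downward; lengths in m; the calibration is good to about 2 mm. A picture is of the moment at which its call begins: read the wrist's pose just before it. There is no depth.
- arm.hand_in(): hands the job in, once; it reports no verdict.
Trained networks look in a picture, given as the dict that the camera call returned (one of the last four; its "shot" number tells which), for a name from the list of things; names that differ only in an ending like _2 or _b are one class to them, and where a whole thing is asked for, a point or a joint stands for the part that bears it (a point fixed in the world has none). Each returns a list of dicts, best first, with "confidence" (0 to 1); they miss things now and then, are a little off and sometimes report something else, mostly with a low value. They report only what shows in the picture. A call takes as long as a camera call. They do not tell look-alikes from the thing itself.
- arm.masks_of(picture, label): "pixels" (480x640 bool, what is visible of it) and "rect" ([left, top, width, height] in pixels, round what is visible of it).
- arm.tip_of(picture, label): "pixel" ([row, column] in pixels: a listed point, or the origin of a listed thing).
The state is a dict: "time": time; "joints": joint angles; "joint_velocities": joint speeds; "joint_torque": joint torques, N m; "tcp_pos": TCP position; "tcp_rot": TCP orientation; "contact_force": force on the tool from outside, world axes, zero at the start; "wrist_torque": the same for the moment, N m; "width": opening from 0.0 (shut) to 1.0 (fully open).
Only numpy, scipy, OpenCV 4.12 (cv2) and the standard library are available. Lean on these libraries where they do the work, as an engineer would, in place of code of your own. Each camera call takes 0.05 s, during which the arm holds its last target. There are 200 camera calls.

### The job

The slotted heel-stop bracket on the boot jig is loose: slide it along its slots until it pushes the little sprung pin fully home and rests against the end of the setting screw, which marks the customer's sole length; press gently, the block that holds the screw must not shift. Then turn the wing knob clockwise until the bracket is firmly clamped there, and let go.

Things in the scene. Friction and masses are not known exactly. Their poses are not given: they have to be found in the camera images.
- bed: The jig's dark steel bed plate, fixed to the bench, 130 mm (x) x 330 mm (y, from -150 to +180) x 12 mm. Origin on the bench; +y is the way the bracket slides to the stop block, z up. A guide bolt stands at (-22, -25) mm (head 18 mm across, its top 25 mm above the bench), the clamping bolt with the wing knob at (22, 25) mm.
- bracket: Loose steel bracket on the bed, 0.6 to 1 kg: plate 90 (x) x 175 (y) x 6 mm with two slots along y round the two bolts (8 mm in 10 mm slots), which keep it down and square within 0.04 rad. Slides with 3 to 7 N. Origin on its underside, 12 mm above the bench; +y as the bed's; front edge at y = +80 mm. At the tail, y = -95 to -85, stands a flange 90 mm wide, 10 thick, to pinch.
- upright_top (a point): Middle of the top edge of the bracket's upright tail flange (10 mm thick along y), 64 mm above the bench, 46 mm above the plate; axes as the bracket's. Pinch the flange across its thickness from above; no ribs within 30 mm of its middle.
- nose (a point): Point of the bracket's front that meets the pin and the screw: middle of the front face of a lip 30 mm wide, 18 mm high, 9 mm above the bed; axes as the bracket's.
- stop_face (a point): Face (looking to -y) of the steel stop block ahead of the bracket, on the screw's axis, 9 mm above the bed; axes as the bed's. Block 24 x 30 x 24 mm, held by friction: a push over 10 N shifts it. From this face the setting screw, 11 mm thick, stands out to -y by 4 to 32 mm, set for each customer and NOT measured: find its end by feel, by the pin or by eye.
- pin (a joint): How far the sprung pin in the end of the setting screw is pushed in, m: 0 = standing out 4 mm, 0.004 = fully home, flush with the screw's end. Pin 5 mm thick; it resists with only 0.4 to 1.2 N and springs out again if the bracket backs off. The screw behind it is solid.
- wing (a joint): Turn of the wing knob in rad: grows clockwise seen from above; 0 is loose, end stop at 1.9. The washer under it comes down 2 mm per rad and meets the bracket's plate at about 0.75; from there it turns more stiffly. It stays where it is left (friction 0.15 N m). From 1.4 on the bracket is firmly clamped.
- wing_grip (a point): Middle of the wing of the knob: a bar 50 mm long (its own x axis), 12 mm thick (its own y axis), 20 mm high; this point is 50 mm above the bench, the bar's top 60 mm. The point turns with the knob; at joint value 0 its axes are those of the bed.
- washer: Steel washer under the wing knob, 26 mm across, 4 mm thick, round the clamping bolt; origin in the middle of its underside. It does not turn; it goes down as the knob is tightened and clamps the bracket's plate.
- jar: Bystander: clear screw-top jar, 52 mm across, 65 mm high, standing beyond the bed; origin under its base. Leave it alone.
- spare_bolt: Bystander: small steel bolt standing on its head beside the bed, 36 mm high; origin under its head. Leave it alone.
- screwdriver: Bystander: screwdriver, 200 mm, lying beside the bed on the robot's side. Leave it alone.
There are look-alikes about, which are no part of the job. Leave any blue look-alike of the bracket alone.

How it is judged:
On the way, in this order (a step that is already met when the one before it is completed fails the run):
1. the bracket has pushed the pin home while the knob is still loose (value of joint pin above 0.0025 m and value of joint wing below 0.6 rad), for 0.2 s.
2. the knob is turned until the bracket is clamped (value of joint wing above 1.25 rad), for 0.2 s.
At the end, for the whole second after the job is handed in: The bracket holds the pin in the setting screw home (pushed in more than 2.5 of its 4 mm), the stop block has shifted by less than 1.5 mm, the wing knob is past 1.25 rad, its washer presses on the bracket with more than 25 N, and the bracket is at rest (value of joint pin above 0.0025 m and distance of stop_face from where it was at the start of the episode below 0.0015 m and value of joint wing above 1.25 rad and contact force between washer and bracket above 25 N and linear speed of bracket below 0.01 m/s); the robot touches nothing.
It fails at once if the stop block is shifted by more than 1.5 mm (distance of stop_face from where it was at the start of the episode above 0.0015 m).
It fails at once if the jar, the spare bolt or the screwdriver is moved by more than 30 mm (distance of any of jar, spare_bolt, screwdriver from where it was at the start of the episode above 0.03 m).
It also fails if it takes over 59 s, if anything falls off the work surface, if the arm or the gripper's body presses on something with over 40 N, if the wrist force passes 120 N, or if a joint passes its speed limit or range.

## Working session

There is one attempt and no reset: what is moved stays moved. The work goes in short steps, Python scripts to look and compute and a tool call to move; the robot and the scene stay as the last step left them, time stands still between calls to the robot, and variables do not carry over. Pictures are saved under pics/ and viewed, about 8 in all and at most 12, crops included, and the job is handed in when it is done.

Besides the shell and the picture viewer there is one more tool, called after ">>>" in YAML: its name, and indented under it one key for each argument. move_arm: Moves the arm, as the interface text tells. Its arguments: {"type":"object","properties":{"targets":{"type":"array","items":{"type":"number"}},"hand":{"type":"number"}},"required":["targets"]}

```bash
mkdir -p pics
cat > h.py <<'E'
import numpy as np, cv2
from scipy.spatial.transform import Rotation as Ro
from bench import arm
def cam(f,o=None):
    if 'R' in f: return np.array(f['R']),np.array(f['t'])
    T=np.eye(4);T[:3,:3]=Ro.from_quat(o['tcp_rot']).as_matrix();T[:3,3]=o['tcp_pos']
    M=np.linalg.inv(T@np.array(f['tool_from_camera']));return M[:3,:3],M[:3,3]
def ray(f,px,o=None):
    K=np.array(f['camera_matrix']);R,t=cam(f,o)
    d=np.array([(px[1]-K[0,2])/K[0,0],(px[0]-K[1,2])/K[1,1]]);u=d.copy()
    for _ in range(20): u=d/(1+f['k1']*(u@u))
    return -R.T@t, R.T@np.array([u[0],u[1],1.])
def at_z(f,px,z,o=None):
    c,d=ray(f,px,o);return c+d*(z-c[2])/d[2]
def proj(f,X,o=None):
    K=np.array(f['camera_matrix']);R,t=cam(f,o);p=R@np.array(X)+t;u=p[:2]/p[2];u=u*(1+f['k1']*(u@u))
    return [K[1,1]*u[1]+K[1,2],K[0,0]*u[0]+K[0,2]]
def save(f,n): cv2.imwrite('pics/'+n,np.ascontiguousarray(f['frame'][:,:,::-1]))
Z=dict(bed=0,bracket=.012,upright_top=.064,nose=.021,stop_face=.021,wing_grip=.05,washer=.022,jar=0,spare_bolt=0)
E
python3 - <<'E'
from h import *
np.set_printoptions(precision=4,suppress=True)
fs={}
for n in ['scene','side']:
    f=arm.grab_frame(n);save(f,n+'0.png')
    for l,z in Z.items():
        for r in arm.tip_of(f,l)[:3]:
            print(n,l,round(r['confidence'],2),np.round(r['pixel']),at_z(f,r['pixel'],z))
cv2.imwrite('pics/both.png',np.vstack([cv2.imread('pics/scene0.png')]))
print(arm.get_obs())
E
```

```text
scene bed 0.86 [285. 323.] [ 0.5398 -0.0301  0.    ]
scene bracket 0.98 [167. 331.] [0.3214 0.2473 0.012 ]
scene bracket 0.71 [272. 133.] [ 0.2705 -0.2481  0.012 ]
scene bracket 0.56 [291. 311.] [ 0.5407 -0.0632  0.012 ]
scene upright_top 0.97 [172. 342.] [0.3984 0.1914 0.064 ]
scene upright_top 0.96 [299. 273.] [ 0.5399 -0.1527  0.064 ]
scene upright_top 0.74 [219. 149.] [ 0.2259 -0.1683  0.064 ]
scene nose 0.84 [148. 323.] [0.2641 0.2855 0.021 ]
scene nose 0.79 [262. 342.] [0.5414 0.0207 0.021 ]
scene nose 0.79 [300. 114.] [ 0.3127 -0.3129  0.021 ]
scene stop_face 0.8 [248. 369.] [0.5539 0.0847 0.021 ]
scene wing_grip 0.74 [263. 347.] [0.5668 0.0004 0.05  ]
scene washer 0.48 [277. 345.] [ 0.5686 -0.005   0.022 ]
scene spare_bolt 0.69 [326. 351.] [ 0.6366 -0.0696  0.    ]
side bed 0.59 [274. 364.] [ 0.5461 -0.0267  0.    ]
side bracket 0.88 [191. 226.] [0.304  0.2305 0.012 ]
side bracket 0.66 [221. 351.] [0.5495 0.0971 0.012 ]
side bracket 0.65 [288. 368.] [ 0.5427 -0.0655  0.012 ]
side upright_top 0.84 [180. 260.] [0.3796 0.1965 0.064 ]
side upright_top 0.71 [312. 381.] [ 0.5386 -0
[... 348 characters left out ...]
g_grip 0.71 [248. 370.] [ 0.5603 -0.0039  0.05  ]
side washer 0.39 [261. 373.] [ 0.564  -0.0155  0.022 ]
side spare_bolt 0.72 [249. 370.] [0.5735 0.0302 0.    ]
side spare_bolt 0.61 [283. 413.] [ 0.6317 -0.0644  0.    ]
{'time': 1.0, 'joints': array([ 1.1197,  0.1808,  1.607 , -0.    ,  1.3538, -0.2063]), 'joint_velocities': array([ 0.0011, -0.0001,  0.001 ,  0.0001,  0.0026, -0.0017]), 'joint_torque': array([  0.0002, -43.3838, -34.2191,   0.07  ,   0.0309,  -0.    ]), 'tcp_pos': array([0.1393, 0.5579, 0.2387]), 'tcp_rot': array([0.1221, 0.9925, 0.    , 0.    ]), 'contact_force': array([-0.5594, -0.9417,  0.5956]), 'wrist_torque': array([0.0123, 0.0065, 0.0102]), 'width': 1.000246630954394}
```

View pics/scene0.png

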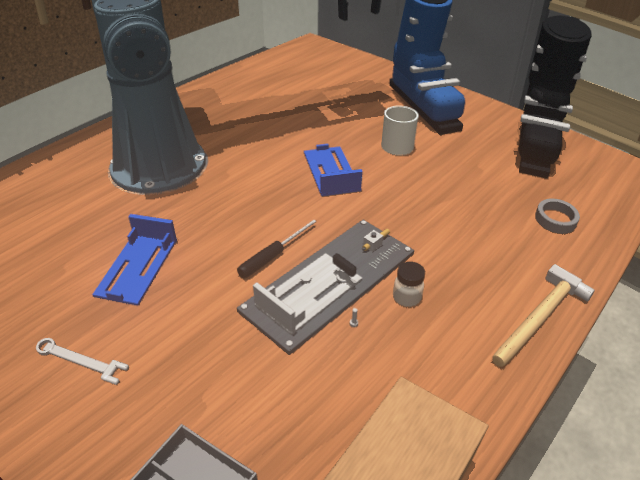

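View pics/side0.png

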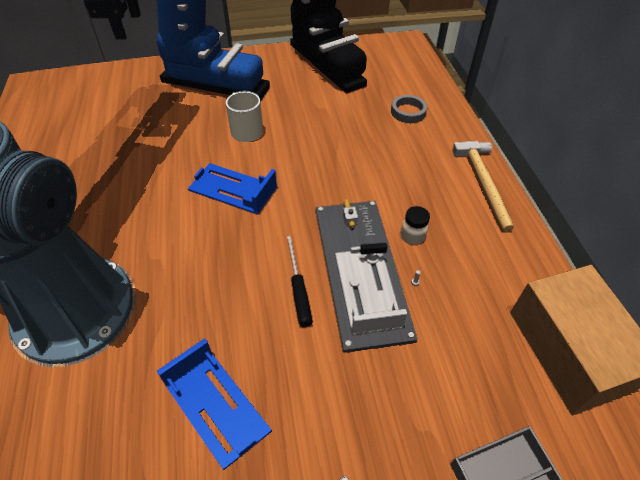

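```bash
cat >> h.py <<'E'
np.set_printoptions(precision=4,suppress=True)
def go(x,y,z,head,o=None):
    """shift in tool axes and turn (deg about tool z) to TCP x,y,z, tool y heading (deg)"""
    o=o or arm.get_obs();R=Ro.from_quat(o['tcp_rot']).as_matrix()
    h=np.radians(head);yt=np.array([np.cos(h),np.sin(h),0]);zt=np.array([0,0,-1.]);T=np.c_[np.cross(yt,zt),yt,zt]
    s=R.T@(np.array([x,y,z])-o['tcp_pos']);r=np.degrees(Ro.from_matrix(R.T@T).as_rotvec())
    print('shift mm',np.round(s*1000,1),'turn',np.round(r,2),'tcp',o['tcp_pos'],'F',o['contact_force'],'t',o['time'],'w',round(o['width'],3))
E
python3 - <<'E'
from h import *
for n in ['scene','side']:
    f=arm.grab_frame(n)
    for l in ['bed','screwdriver','jar']:
        for m in arm.masks_of(f,l)[:1]:
            c=cv2.findContours(m['pixels'].astype(np.uint8),0,2)[0];c=max(c,key=cv2.contourArea).reshape(-1,2)
            w=np.array([at_z(f,(p[1],p[0]),.012 if l=='bed' else .01)[:2] for p in c],np.float32)
            print(n,l,m['confidence'],cv2.minAreaRect(w))
print(at_z(f,(85,265),0),at_z(f,(75,160),0),at_z(f,(85,365),0), at_z(f,(135,245),0))
go(.54,-.10,.26,88)
E
```

```text
scene bed 0.59 ((0.5466195344924927, -0.013052210211753845), (0.34439900517463684, 0.13769890367984772), 87.8991928100586)
scene screwdriver 0.84 ((0.4169527590274811, -0.01944144070148468), (0.20118282735347748, 0.033050600439310074), 89.86042785644531)
side bed 0.93 ((0.5410571098327637, -0.015234053134918213), (0.34020668268203735, 0.13174939155578613), 87.83476257324219)
side screwdriver 0.87 ((0.4160372018814087, -0.0195542573928833), (0.024906497448682785, 0.20228774845600128), 0.6229205131530762)
side jar 0.64 ((0.676366925239563, 0.0657794401049614), (0.10581338405609131, 0.05223098024725914), 60.58291244506836)
[0.4359 0.6266 0.    ] [0.1511 0.7348 0.    ] [0.7037 0.5765 0.    ] [0.3625 0.4251 0.    ]
shift mm [-548.1 -541.2  -21.3] turn [ -0.    -0.   -12.02] tcp [0.1393 0.5579 0.2387] F [ 0.5045  0.574  -0.3424] t 1.4 w 1.0
```

>>> move_arm:
  targets: [-0.034, -0.034, -0.004, 0, 0, 0, -0.034, -0.034, -0.004, 0, 0, 0, -0.034, -0.034, -0.004, 0, 0, 0, -0.034, -0.034, -0.002, 0, 0, 0, -0.034, -0.034, -0.002, 0, 0, 0, -0.034, -0.034, 0, 0, 0, 0, -0.034, -0.034, 0, 0, 0, 0, -0.034, -0.034, 0, 0, 0, 0]
  hand: -1

```text
time: 2.2
tcp_pos: [0.3415, 0.2218, 0.2552]
tcp_rot: [0.116, 0.993, 0.001, 0.002]
contact_force: [0.9, -0.1, -0.1]
width: 0.999
```

>>> move_arm:
  targets: [-0.034, -0.034, 0, 0, 0, 0, -0.034, -0.034, 0, 0, 0, 0, -0.034, -0.034, 0, 0, 0, 0, -0.034, -0.034, 0, 0, 0, 0, -0.034, -0.034, 0, 0, 0, 0, -0.034, -0.034, 0, 0, 0, 0, -0.034, -0.034, 0, 0, 0, 0, -0.034, -0.034, 0, 0, 0, 0]

```text
time: 3.0
tcp_pos: [0.5488, -0.1207, 0.259]
tcp_rot: [0.117, 0.993, 0.002, 0.006]
contact_force: [0.9, 0.5, 0.2]
width: 1.0
```

Run:
```python
from h import *
go(.54,-.10,.26,88)
```

```text
shift mm [13.3 18.  -1.1] turn [  0.24   0.71 -11.48] tcp [ 0.5488 -0.1207  0.259 ] F [0.9145 0.5465 0.2492] t 3.0 w 1.0
```

>>> move_arm:
  targets: [0.013, 0.018, 0, 0.2, 0.7, -6, 0, 0, 0, 0, 0, -5.5, 0, 0, 0, 0, 0, 0]

```text
time: 3.3
tcp_pos: [0.5423, -0.1075, 0.256]
tcp_rot: [0.019, 1.0, 0.001, -0.002]
contact_force: [-0.6, -0.3, 0.2]
width: 1.001
```

Run:
```python
from h import *
o=arm.get_obs();f=arm.grab_frame('wrist');save(f,'w1.png')
for l,z in Z.items():
    for r in arm.tip_of(f,l)[:2]:
        print(l,round(r['confidence'],2),np.round(r['pixel']),at_z(f,r['pixel'],z,o))
for m in arm.masks_of(f,'wing_grip')[:1]:
    c=np.argwhere(m['pixels']);w=np.array([at_z(f,p,.055,o)[:2] for p in c],np.float32);print(m['confidence'],cv2.minAreaRect(w))
go(.54,-.15,.26,88)
```

```text
bracket 0.94 [203. 372.] [ 0.5411 -0.0603  0.012 ]
upright_top 0.67 [207. 371.] [ 0.5356 -0.0675  0.064 ]
upright_top 0.66 [212. 277.] [ 0.5366 -0.1517  0.064 ]
nose 0.77 [204. 452.] [0.5438 0.0196 0.021 ]
nose 0.6 [210. 277.] [ 0.5434 -0.1578  0.021 ]
stop_face 0.93 [203. 519.] [0.545  0.0879 0.021 ]
stop_face 0.34 [204. 454.] [0.5434 0.0216 0.021 ]
wing_grip 0.78 [232. 437.] [ 0.5642 -0.0029  0.05  ]
washer 0.72 [221. 424.] [ 0.56   -0.0084  0.022 ]
spare_bolt 0.71 [283. 366.] [ 0.6339 -0.0664  0.    ]
0.55 ((0.5627955794334412, -0.010510028339922428), (0.023282233625650406, 0.04974712058901787), 83.56275939941406)
shift mm [  0.7 -43.3  -3.4] turn [ 0.07 -0.15 -0.17] tcp [ 0.5423 -0.1067  0.2566] F [-0.2868  0.0933  0.0387] t 3.85 w 0.998
```

View pics/w1.png

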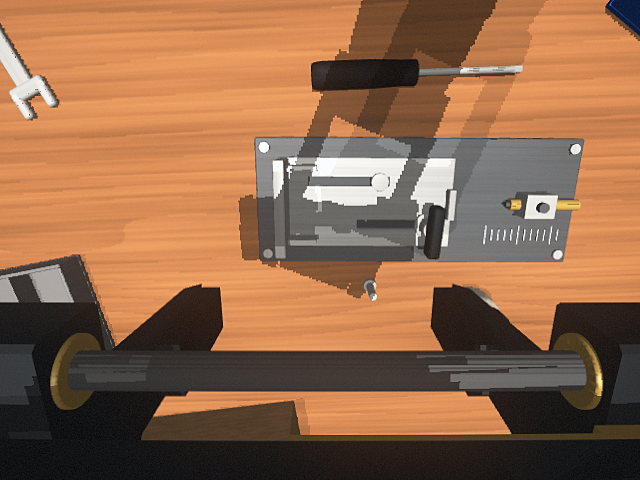

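Run:
```python
from h import *
go(.538,-.151,.036,88)
```

```text
shift mm [  2.1 -44.6 220.6] turn [ 0.07 -0.15 -0.17] tcp [ 0.5423 -0.1067  0.2566] F [-0.2868  0.0933  0.0387] t 3.85 w 0.998
```

>>> move_arm:
  targets: [0.001, -0.022, 0.02, 0, 0, 0, 0.001, -0.022, 0.04, 0, 0, 0, 0, 0, 0.045, 0, 0, 0, 0, 0, 0.04, 0, 0, 0, 0, 0, 0, 0, 0, 0]

```text
time: 4.35
tcp_pos: [0.5411, -0.1529, 0.111]
tcp_rot: [0.019, 1.0, -0.001, 0.003]
contact_force: [-0.5, 0.2, 0.1]
width: 0.999
```

Run:
```python
from h import *
o=arm.get_obs();f=arm.grab_frame('wrist');save(f,'w2.png')
for l in ['upright_top','nose','stop_face','wing_grip']:
    for r in arm.tip_of(f,l)[:2]:
        print(l,round(r['confidence'],2),np.round(r['pixel']),at_z(f,r['pixel'],Z[l],o))
go(.538,-.151,.036,88)
```

```text
upright_top 0.82 [259. 333.] [ 0.5354 -0.1497  0.064 ]
nose 0.65 [243. 596.] [0.5453 0.0207 0.021 ]
stop_face 0.51 [ 33. 542.] [ 0.4208 -0.0285  0.021 ]
wing_grip 0.9 [289. 581.] [ 0.5639 -0.0046  0.05  ]
shift mm [10.3  4.6 83. ] turn [-0.5   1.08 -0.09] tcp [ 0.5466 -0.1552  0.1192] F [ 0.1319 -0.0635 -0.3394] t 4.6 w 1.0
```

View pics/w2.png

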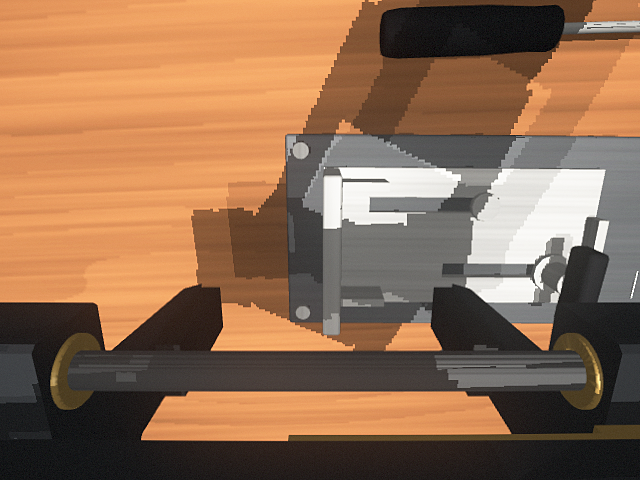

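>>> move_arm:
  targets: [0.005, 0.002, 0.028, -0.5, 1, 0, 0.005, 0.002, 0.028, 0, 0, 0, 0, 0, 0.02, 0, 0, 0, 0, 0, 0, 0, 0, 0, 0, 0, 0, 0, 0, 0]

```text
time: 5.1
tcp_pos: [0.5467, -0.1546, 0.0545]
tcp_rot: [0.017, 1.0, -0.005, 0.011]
contact_force: [0.5, 0.8, 0.4]
width: 0.999
```

Run:
```python
from h import *
go(.538,-.151,.036,88)
```

```text
shift mm [ 9.2  3.5 18.2] turn [-0.56  1.24  0.03] tcp [ 0.5467 -0.1546  0.0545] F [0.4873 0.7748 0.4137] t 5.1 w 0.999
```

>>> move_arm:
  targets: [0.005, 0.002, 0.01, -0.6, 1.2, 0, 0.004, 0.001, 0.006, 0, 0, 0, 0, 0, 0, 0, 0, 0]

```text
time: 5.4
tcp_pos: [0.5403, -0.1524, 0.0417]
tcp_rot: [0.017, 1.0, -0.001, 0.003]
contact_force: [-0.1, -0.5, -0.7]
width: 1.005
```

Run:
```python
from h import *
go(.538,-.151,.036,88)
```

```text
shift mm [2.4 1.4 5.7] turn [-0.09  0.31  0.05] tcp [ 0.5403 -0.1524  0.0417] F [-0.0532 -0.4757 -0.688 ] t 5.4 w 1.005
```

Close the gripper.

>>> move_arm:
  targets: [0.002, 0.001, 0.005, 0, 0.3, 0, 0, 0, 0, 0, 0, 0, 0, 0, 0, 0, 0, 0, 0, 0, 0, 0, 0, 0, 0, 0, 0, 0, 0, 0, 0, 0, 0, 0, 0, 0]
  hand: 1

```text
time: 6.0
tcp_pos: [0.5387, -0.1516, 0.0371]
tcp_rot: [0.017, 1.0, -0.001, 0.0]
contact_force: [0.8, 0.1, -0.3]
width: 0.484
```

Run:
```python
from h import *
go(.538,-.151,.036,88)
```

```text
shift mm [0.7 0.5 1.1] turn [-0.12  0.05  0.05] tcp [ 0.5387 -0.1516  0.0371] F [ 0.7795  0.0728 -0.2697] t 6.0 w 0.484
```

>>> move_arm:
  targets: [0, 0, 0, 0, 0, 0, 0, 0, 0, 0, 0, 0, 0, 0, 0, 0, 0, 0, 0, 0, 0, 0, 0, 0, 0, 0, 0, 0, 0, 0, 0, 0, 0, 0, 0, 0]

```text
time: 6.6
tcp_pos: [0.5388, -0.1512, 0.0373]
tcp_rot: [0.017, 1.0, -0.001, 0.001]
contact_force: [0.7, 0.4, 0.2]
width: 0.113
```

Run:
```python
from h import *
go(.538,-.151,.036,88)
o=arm.get_obs();f=arm.grab_frame('side');save(f,'s1.png')
cv2.imwrite('pics/s1c.png',cv2.resize(cv2.imread('pics/s1.png')[190:350,300:440],None,fx=3.5,fy=3.5,interpolation=2))
```

```text
shift mm [0.8 0.2 1.3] turn [-0.08  0.06  0.01] tcp [ 0.5388 -0.1512  0.0373] F [0.7262 0.3966 0.1641] t 6.6 w 0.113
```

View pics/s1c.png

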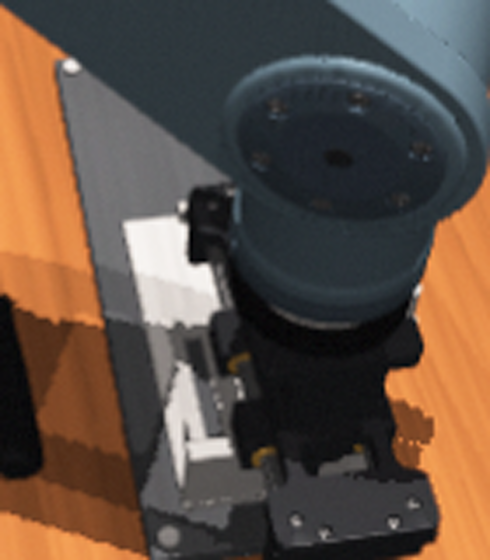

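Run:
```python
import cv2
a=cv2.imread('pics/w1.png')[:,:,::-1]
for c in list(range(446,462))+list(range(496,530)): print(c,a[202:208:2,c].tolist())
```

```text
446 [[55, 54, 54], [54, 53, 53], [62, 61, 60]]
447 [[66, 64, 62], [66, 64, 62], [68, 65, 65]]
448 [[77, 75, 73], [97, 96, 93], [117, 116, 111]]
449 [[158, 155, 152], [180, 178, 172], [211, 208, 203]]
450 [[234, 232, 226], [234, 231, 225], [231, 228, 224]]
451 [[225, 223, 218], [224, 222, 217], [223, 220, 215]]
452 [[222, 221, 215], [222, 220, 215], [222, 221, 216]]
453 [[225, 223, 218], [227, 225, 219], [229, 227, 222]]
454 [[224, 221, 215], [217, 214, 207], [210, 206, 201]]
455 [[173, 173, 169], [144, 144, 142], [114, 114, 114]]
456 [[91, 92, 94], [95, 95, 96], [98, 97, 99]]
457 [[102, 102, 101], [111, 111, 113], [114, 112, 115]]
458 [[100, 100, 102], [130, 129, 131], [129, 129, 129]]
459 [[108, 111, 110], [125, 127, 128], [124, 123, 125]]
460 [[121, 123, 122], [127, 127, 127], [127, 125, 127]]
461 [[121, 123, 123], [126, 125, 125], [124, 125, 127]]
496 [[121, 120, 119], [121, 123, 122], [124, 123, 124]]
497 [[118, 117, 119], [119, 119, 121], [122, 122, 123]]
498 [[121, 120, 122], [123, 124, 124], [125, 123, 125]]
499 [[120, 120, 122], [123, 125, 124], [122, 125, 124]]
500 [[118, 11
[... 842 characters left out ...]
10], [235, 192, 97]]
517 [[233, 190, 98], [216, 173, 89], [240, 201, 102]]
518 [[233, 189, 97], [205, 158, 80], [242, 205, 104]]
519 [[237, 195, 98], [208, 163, 83], [244, 203, 100]]
520 [[252, 205, 100], [223, 176, 85], [252, 208, 103]]
521 [[117, 100, 76], [118, 101, 74], [132, 112, 80]]
522 [[65, 65, 68], [73, 73, 75], [73, 73, 76]]
523 [[77, 76, 76], [75, 76, 75], [75, 75, 76]]
524 [[78, 75, 75], [74, 73, 73], [77, 75, 75]]
525 [[65, 63, 63], [59, 56, 53], [50, 47, 46]]
526 [[101, 99, 96], [180, 180, 173], [220, 217, 211]]
527 [[247, 244, 240], [246, 245, 241], [248, 248, 243]]
528 [[242, 241, 237], [240, 239, 234], [238, 237, 233]]
529 [[238, 236, 232], [237, 236, 230], [237, 235, 232]]
```

Run:
```python
from h import *
f=arm.grab_frame('wrist')
o={'tcp_pos':np.array([.5423,-.1067,.2566]),'tcp_rot':np.array([.019,1,.001,-.002])}
o['tcp_rot']/=np.linalg.norm(o['tcp_rot'])
n=at_z(f,(204,455.2),.030,o)
for nm,c in [('pin',505.8),('screw',510.5),('block',526)]:
    p=at_z(f,(204,c),.021 if c<520 else .036,o);print(nm,p,(p-n)[:2])
p=at_z(f,(204,526),.021,o);print(p-n)
go(.538,-.151,.036,88)
```

```text
pin [0.5455 0.0757 0.021 ] [0.0036 0.0547]
screw [0.5457 0.0805 0.021 ] [0.0038 0.0595]
block [0.5434 0.0885 0.036 ] [0.0015 0.0675]
[ 0.0043  0.0754 -0.009 ]
shift mm [0.9 0.2 1.3] turn [-0.08  0.06  0.02] tcp [ 0.5388 -0.1512  0.0373] F [ 0.3293  1.2108 -0.1915] t 6.7 w 0.109
```

>>> move_arm:
  targets: [0, 0.008, 0, 0, 0, 0, 0, 0.008, 0, 0, 0, 0, 0, 0.008, 0, 0, 0, 0, 0, 0.008, 0, 0, 0, 0, 0, 0, 0, 0, 0, 0]

```text
time: 7.2
tcp_pos: [0.5401, -0.1181, 0.0373]
tcp_rot: [0.017, 1.0, -0.002, 0.001]
contact_force: [0.2, -0.3, -0.3]
width: 0.113
```

Run:
```python
from h import *
go(.540,-.092,.037,88)
print(arm.get_obs()['wrist_torque'])
```

```text
shift mm [ 1.  26.1  0.2] turn [-0.23  0.1   0.03] tcp [ 0.5401 -0.1181  0.0373] F [ 0.2307 -0.2521 -0.3442] t 7.2 w 0.113
[ 0.0176  0.0443 -0.0285]
```

>>> move_arm:
  targets: [0, 0.004, 0, 0, 0, 0, 0, 0.004, 0, 0, 0, 0, 0, 0.004, 0, 0, 0, 0]

```text
time: 7.5
tcp_pos: [0.5406, -0.1055, 0.0373]
tcp_rot: [0.017, 1.0, -0.002, 0.001]
contact_force: [0.3, -4.8, -1.2]
width: 0.111
```

>>> move_arm:
  targets: [0, 0.002, 0, 0, 0, 0, 0, 0.002, 0, 0, 0, 0]

```text
time: 7.7
tcp_pos: [0.5408, -0.1011, 0.0373]
tcp_rot: [0.017, 1.0, -0.002, 0.001]
contact_force: [-0.1, -3.7, -0.5]
width: 0.105
```

>>> move_arm:
  targets: [0, 0.0015, 0, 0, 0, 0]

```text
time: 7.8
tcp_pos: [0.5408, -0.0994, 0.0373]
tcp_rot: [0.017, 1.0, -0.002, 0.001]
contact_force: [-1.1, -3.7, 0.0]
width: 0.114
```

>>> move_arm:
  targets: [0, 0.0015, 0, 0, 0, 0]

```text
time: 7.9
tcp_pos: [0.5409, -0.0979, 0.0373]
tcp_rot: [0.017, 1.0, -0.003, 0.001]
contact_force: [0.4, -3.6, -1.3]
width: 0.109
```

>>> move_arm:
  targets: [0, 0.001, 0, 0, 0, 0]

```text
time: 8.0
tcp_pos: [0.5409, -0.0969, 0.0373]
tcp_rot: [0.017, 1.0, -0.003, 0.001]
contact_force: [-0.3, -3.0, -1.2]
width: 0.107
```

>>> move_arm:
  targets: [0, 0.001, 0, 0, 0, 0]

```text
time: 8.1
tcp_pos: [0.541, -0.0959, 0.0373]
tcp_rot: [0.017, 1.0, -0.003, 0.001]
contact_force: [0.2, -5.0, -1.2]
width: 0.109
```

>>> move_arm:
  targets: [0, 0.0007, 0, 0, 0, 0]

```text
time: 8.2
tcp_pos: [0.541, -0.0953, 0.0373]
tcp_rot: [0.017, 1.0, -0.003, 0.001]
contact_force: [-0.7, -4.7, -0.9]
width: 0.112
```

Run:
```python
from h import *
go(.540,-.092,.037,88)
f=arm.grab_frame('scene');save(f,'sc2.png')
cv2.imwrite('pics/sc2c.png',cv2.resize(cv2.imread('pics/sc2.png')[200:310,290:420],None,fx=5,fy=5,interpolation=2))
```

```text
shift mm [1.1 3.2 0.3] turn [-0.3   0.11  0.06] tcp [ 0.541  -0.0953  0.0373] F [-0.7026 -4.7176 -0.8607] t 8.2 w 0.112
```

View pics/sc2c.png

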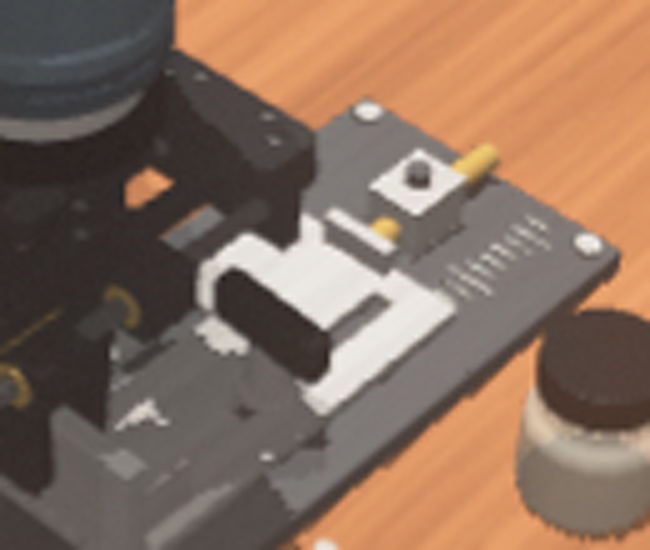

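>>> move_arm:
  targets: [0, 0.0007, 0, 0, 0, 0]

```text
time: 8.35
tcp_pos: [0.541, -0.0946, 0.0373]
tcp_rot: [0.017, 1.0, -0.003, 0.001]
contact_force: [0.7, -4.6, 0.1]
width: 0.107
```

>>> move_arm:
  targets: [0, 0.0007, 0, 0, 0, 0]

```text
time: 8.45
tcp_pos: [0.5411, -0.094, 0.0373]
tcp_rot: [0.017, 1.0, -0.003, 0.001]
contact_force: [-0.5, -4.5, -0.7]
width: 0.113
```

>>> move_arm:
  targets: [0, 0.0006, 0, 0, 0, 0]

```text
time: 8.55
tcp_pos: [0.5411, -0.0934, 0.0372]
tcp_rot: [0.017, 1.0, -0.003, 0.001]
contact_force: [0.7, -4.3, -1.8]
width: 0.111
```

>>> move_arm:
  targets: [0, 0.0006, 0, 0, 0, 0]

```text
time: 8.65
tcp_pos: [0.5411, -0.0929, 0.0373]
tcp_rot: [0.017, 1.0, -0.003, 0.001]
contact_force: [0.5, -5.0, -1.2]
width: 0.116
```

>>> move_arm:
  targets: [0, 0.0006, 0, 0, 0, 0]

```text
time: 8.75
tcp_pos: [0.5411, -0.0923, 0.0373]
tcp_rot: [0.017, 1.0, -0.003, 0.001]
contact_force: [-0.0, -5.3, -0.6]
width: 0.114
```

>>> move_arm:
  targets: [0, 0.0005, 0, 0, 0, 0]

```text
time: 8.85
tcp_pos: [0.5412, -0.0922, 0.0373]
tcp_rot: [0.017, 1.0, -0.003, 0.001]
contact_force: [-0.0, -8.2, -1.9]
width: 0.108
```

>>> move_arm:
  targets: [0, 0, 0, 0, 0, 0, 0, 0, 0, 0, 0, 0, 0, 0, 0, 0, 0, 0, 0, 0, 0, 0, 0, 0]
  hand: 0

```text
time: 9.25
tcp_pos: [0.5408, -0.0897, 0.0371]
tcp_rot: [0.017, 1.0, -0.002, 0.0]
contact_force: [-0.5, 0.2, -0.5]
width: 0.45
```

>>> move_arm:
  targets: [0, 0, -0.02, 0, 0, 0, 0, 0, -0.03, 0, 0, 0, 0, 0, -0.04, 0, 0, 0, 0, 0, -0.04, 0, 0, 0, 0, 0, 0, 0, 0, 0, 0, 0, 0, 0, 0, 0]

```text
time: 9.85
tcp_pos: [0.5392, -0.087, 0.1701]
tcp_rot: [0.016, 1.0, 0.0, -0.002]
contact_force: [-1.0, 0.6, -0.6]
width: 0.501
```

Run:
```python
from h import *
go(.564,-.004,.1,88)
o=arm.get_obs();print(o['joints'])
f=arm.grab_frame('wrist');save(f,'w3.png')
for l in ['upright_top','nose','stop_face','wing_grip']:
    for r in arm.tip_of(f,l)[:2]:
        print(l,round(r['confidence'],2),np.round(r['pixel']),at_z(f,r['pixel'],Z[l],o))
```

```text
shift mm [-22.3  83.7  70.1] turn [ 0.03 -0.18  0.11] tcp [ 0.5392 -0.087   0.1701] F [-1.012   0.6413 -0.585 ] t 9.85 w 0.501
[-0.377   0.1915  1.741  -0.0006  1.2123 -1.9146]
upright_top 0.89 [240. 322.] [ 0.5383 -0.0901  0.064 ]
nose 0.91 [226. 532.] [0.5437 0.077  0.021 ]
stop_face 0.82 [225. 546.] [0.5434 0.0882 0.021 ]
wing_grip 0.94 [264. 440.] [ 0.5634 -0.0046  0.05  ]
```

View pics/w3.png

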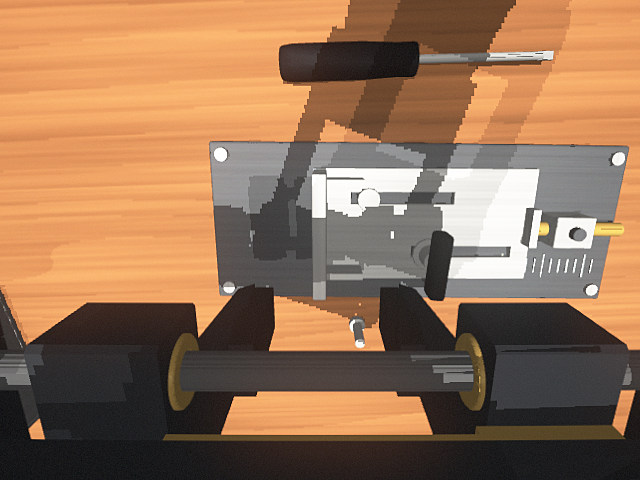

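>>> move_arm:
  targets: [-0.011, 0.042, 0, 0, 0, 0, -0.011, 0.042, 0, 0, 0, 0, 0, 0, 0.03, 0, 0, 0, 0, 0, 0.03, 0, 0, 0, 0, 0, 0, 0, 0, 0, 0, 0, 0, 0, 0, 0]

```text
time: 10.7
tcp_pos: [0.561, -0.0005, 0.1014]
tcp_rot: [0.018, 1.0, 0.002, -0.007]
contact_force: [-0.3, -0.7, 0.6]
width: 0.5
```

Run:
```python
from h import *
o=arm.get_obs()
f=arm.grab_frame('wrist');save(f,'w4.png')
for l in ['upright_top','nose','stop_face','wing_grip','washer']:
    for r in arm.tip_of(f,l)[:2]:
        print(l,round(r['confidence'],2),np.round(r['pixel']),at_z(f,r['pixel'],Z[l],o))
go(.5635,-.0045,.036,88)
```

```text
nose 0.92 [224. 456.] [0.5451 0.0794 0.021 ]
stop_face 0.83 [223. 468.] [0.5449 0.0864 0.021 ]
wing_grip 0.89 [273. 319.] [ 0.5633 -0.0051  0.05  ]
washer 0.78 [251. 316.] [ 0.5589 -0.0072  0.022 ]
shift mm [-2.1 -3.5 67.1] turn [ 0.15 -0.63 -0.07] tcp [ 0.5622 -0.0011  0.1031] F [ 0.0845 -0.5459  0.1635] t 11.0 w 0.5
```

View pics/w4.png

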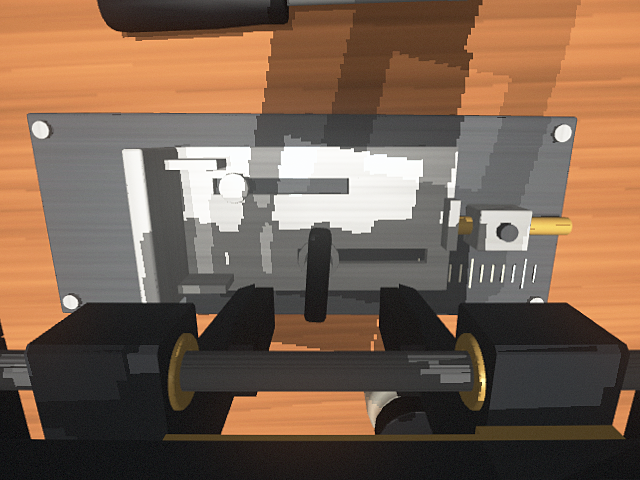

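>>> move_arm:
  targets: [-0.001, -0.004, 0.02, 0.1, -0.6, 0, 0, 0, 0.02, 0, 0, 0, 0, 0, 0.018, 0, 0, 0, 0, 0, 0, 0, 0, 0, 0, 0, 0, 0, 0, 0]

```text
time: 11.5
tcp_pos: [0.5672, -0.0071, 0.0493]
tcp_rot: [0.019, 1.0, -0.001, 0.005]
contact_force: [-0.1, 0.7, 0.2]
width: 0.497
```

Run:
```python
from h import *
go(.5634,-.0048,.036,88)
```

```text
shift mm [ 4.1  2.2 13.3] turn [-0.07  0.58 -0.15] tcp [ 0.5672 -0.0071  0.0493] F [-0.0519  0.7466  0.2277] t 11.5 w 0.497
```

>>> move_arm:
  targets: [0.003, 0.002, 0.006, 0, 0.5, 0, 0.001, 0, 0.005, 0, 0, 0, 0, 0, 0, 0, 0, 0]

```text
time: 11.8
tcp_pos: [0.5649, -0.0053, 0.0404]
tcp_rot: [0.019, 1.0, -0.001, 0.002]
contact_force: [-0.4, -0.8, -0.5]
width: 0.501
```

Run:
```python
from h import *
go(.5634,-.0048,.036,88)
```

```text
shift mm [1.5 0.4 4.3] turn [-0.12  0.27 -0.16] tcp [ 0.5649 -0.0053  0.0404] F [-0.3744 -0.8357 -0.5251] t 11.8 w 0.501
```

>>> move_arm:
  targets: [0.001, 0, 0.004, -0.1, 0.2, 0, 0, 0, 0, 0, 0, 0, 0, 0, 0, 0, 0, 0, 0, 0, 0, 0, 0, 0, 0, 0, 0, 0, 0, 0, 0, 0, 0, 0, 0, 0, 0, 0, 0, 0, 0, 0]
  hand: 1

```text
time: 12.5
tcp_pos: [0.5643, -0.0055, 0.0367]
tcp_rot: [0.019, 1.0, -0.0, 0.001]
contact_force: [0.9, -0.7, -1.0]
width: 0.174
```

Run:
```python
from h import *
go(.5634,-.0048,.036,88)
```

```text
shift mm [0.9 0.6 0.7] turn [-0.04  0.12 -0.14] tcp [ 0.5643 -0.0055  0.0367] F [ 0.8684 -0.738  -0.9906] t 12.5 w 0.174
```

>>> move_arm:
  targets: [0, 0, 0, 0, 0, 0, 0, 0, 0, 0, 0, 0, 0, 0, 0, 0, 0, 0]

```text
time: 12.8
tcp_pos: [0.5643, -0.0054, 0.0367]
tcp_rot: [0.019, 1.0, -0.0, 0.001]
contact_force: [-0.7, 0.1, -0.1]
width: 0.164
```

>>> move_arm:
  targets: [0, 0, 0, 0, 0, 6, 0, 0, 0, 0, 0, 6, 0, 0, 0, 0, 0, 6]

```text
time: 13.1
tcp_pos: [0.5643, -0.0054, 0.0367]
tcp_rot: [0.179, 0.984, -0.0, 0.001]
contact_force: [0.2, 0.2, -0.9]
width: 0.169
```

Run:
```python
from h import *
go(.5634,-.0048,.036,88);print(arm.get_obs()['wrist_torque'])
```

```text
shift mm [1.1 0.2 0.7] turn [ -0.03   0.13 -18.64] tcp [ 0.5643 -0.0054  0.0367] F [ 0.2096  0.1518 -0.9443] t 13.1 w 0.169
[-0.0568 -0.0332  0.1368]
```

>>> move_arm:
  targets: [0, 0, 0.0003, 0, 0, 6, 0, 0, 0.0003, 0, 0, 6, 0, 0, 0.0003, 0, 0, 6, 0, 0, 0.0003, 0, 0, 6]

```text
time: 13.5
tcp_pos: [0.5644, -0.0053, 0.0367]
tcp_rot: [0.387, 0.922, -0.0, 0.001]
contact_force: [0.0, -0.1, 1.6]
width: 0.171
```

Run:
```python
from h import *
go(.5643,-.0054,.036,88);print(arm.get_obs()['wrist_torque'])
```

```text
shift mm [-0.  -0.1  0.7] turn [ -0.04   0.13 -43.56] tcp [ 0.5644 -0.0053  0.0367] F [ 0.0488 -0.1424  1.6037] t 13.5 w 0.171
[-0.0522  0.2088  0.1563]
```

>>> move_arm:
  targets: [0, 0, 0.0005, 0, 0, 6, 0, 0, 0.0005, 0, 0, 6, 0, 0, 0.0005, 0, 0, 6]

```text
time: 13.8
tcp_pos: [0.5645, -0.0053, 0.0367]
tcp_rot: [0.532, 0.847, -0.0, 0.001]
contact_force: [-1.9, -0.0, 4.1]
width: 0.174
```

Run:
```python
from h import *
go(.5643,-.0054,.036,88);print(arm.get_obs()['wrist_torque'])
```

```text
shift mm [-0.  -0.2  0.7] turn [ -0.06   0.15 -62.22] tcp [ 0.5645 -0.0053  0.0367] F [-1.9415 -0.0208  4.127 ] t 13.8 w 0.174
[-0.0833  0.3775  0.1979]
```

>>> move_arm:
  targets: [0, 0, 0, 0, 0, 6, 0, 0, 0, 0, 0, 6, 0, 0, 0, 0, 0, 6]

```text
time: 14.1
tcp_pos: [0.5645, -0.0052, 0.0367]
tcp_rot: [0.662, 0.75, -0.0, 0.002]
contact_force: [-0.5, -0.1, -1.2]
width: 0.17
```

Run:
```python
from h import *
go(.5643,-.0054,.036,88);print(arm.get_obs()['wrist_torque'])
```

```text
shift mm [-0.1 -0.3  0.7] turn [ -0.05   0.2  -80.89] tcp [ 0.5645 -0.0052  0.0367] F [-0.457  -0.1365 -1.1719] t 14.1 w 0.17
[-0.12    0.0156  0.2226]
```

>>> move_arm:
  targets: [0, 0, 0, 0, 0, 6, 0, 0, 0, 0, 0, 6, 0, 0, 0, 0, 0, 5]

```text
time: 14.4
tcp_pos: [0.5646, -0.0052, 0.0367]
tcp_rot: [0.769, 0.639, -0.0, 0.002]
contact_force: [-0.1, -0.6, -0.5]
width: 0.172
```

Run:
```python
from h import *
go(.5643,-.0054,.036,88);print(arm.get_obs()['wrist_torque'])
```

```text
shift mm [-0.2 -0.3  0.7] turn [ -0.04   0.25 -98.53] tcp [ 0.5646 -0.0052  0.0367] F [-0.0508 -0.5709 -0.4863] t 14.4 w 0.172
[-0.1289  0.062   0.2477]
```

>>> move_arm:
  targets: [0, 0, 0, 0, 0, 0, 0, 0, 0, 0, 0, 0, 0, 0, 0, 0, 0, 0, 0, 0, 0, 0, 0, 0, 0, 0, 0, 0, 0, 0]
  hand: 0

```text
time: 14.9
tcp_pos: [0.5649, -0.0051, 0.037]
tcp_rot: [0.767, 0.641, -0.0, 0.002]
contact_force: [0.3, -0.0, -0.0]
width: 0.5
```

>>> move_arm:
  targets: [0, 0, -0.02, 0, 0, 0, 0, 0, -0.03, 0, 0, 0, 0, 0, -0.04, 0, 0, 0, 0, 0, -0.03, 0, 0, 0, 0, 0, 0, 0, 0, 0, 0, 0, 0, 0, 0, 0, 0, 0, 0, 0, 0, 0]

```text
time: 15.6
tcp_pos: [0.5629, -0.0045, 0.1589]
tcp_rot: [0.766, 0.642, -0.001, 0.0]
contact_force: [0.3, 0.0, -0.2]
width: 0.505
```

Run:
```python
from h import *
go(.5643,-.0054,.036,88)
o=arm.get_obs();f=arm.grab_frame('wrist');save(f,'w5.png')
for l in ['upright_top','nose','stop_face','wing_grip']:
    for r in arm.tip_of(f,l)[:1]: print(l,round(r['confidence'],2),np.round(r['pixel']),at_z(f,r['pixel'],Z[l],o))
g=arm.grab_frame('scene');save(g,'sc3.png')
for nm,F,oo in [('w',f,o),('s',g,None)]:
  for m in arm.masks_of(F,'wing_grip')[:1]:
    w=np.array([at_z(F,p,.05,oo)[:2] for p in np.argwhere(m['pixels'])],np.float32);print(nm,m['confidence'],cv2.minAreaRect(w))
cv2.imwrite('pics/both5.png',np.hstack([cv2.resize(cv2.imread('pics/w5.png'),(440,330)),cv2.resize(cv2.imread('pics/sc3.png')[215:325,240:420-60],(360,330))]))
```

```text
shift mm [ -0.4   1.7 122.9] turn [ -0.18   0.04 -98.08] tcp [ 0.5629 -0.0045  0.1589] F [ 0.3221  0.0379 -0.1551] t 15.6 w 0.505
upright_top 0.87 [361. 313.] [ 0.5372 -0.0896  0.064 ]
nose 0.9 [123. 282.] [0.5451 0.0767 0.021 ]
stop_face 0.56 [110. 283.] [0.5475 0.0855 0.021 ]
wing_grip 0.64 [240. 330.] [ 0.5648 -0.0066  0.05  ]
w 0.86 ((0.5640417337417603, -0.005820680409669876), (0.052471231669187546, 0.015259552747011185), 79.94994354248047)
s 0.85 ((0.5644486546516418, -0.006581459194421768), (0.03447795286774635, 0.061625055968761444), 15.260337829589844)
```

View pics/w5.png

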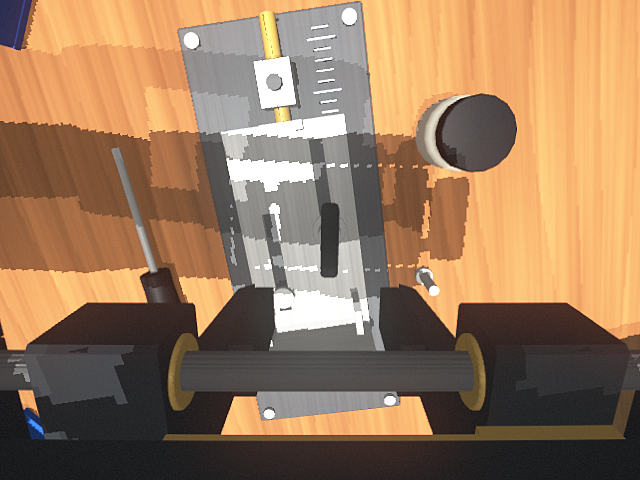

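Run:
```python
import cv2
a=cv2.imread('pics/w5.png')[50:140,240:330];b=cv2.imread('pics/w4.png')[190:260,430:520]
cv2.imwrite('pics/z.png',cv2.hconcat([cv2.resize(a,(400,400),interpolation=2),cv2.resize(b,(400,400),interpolation=2)]))
```

View pics/z.png

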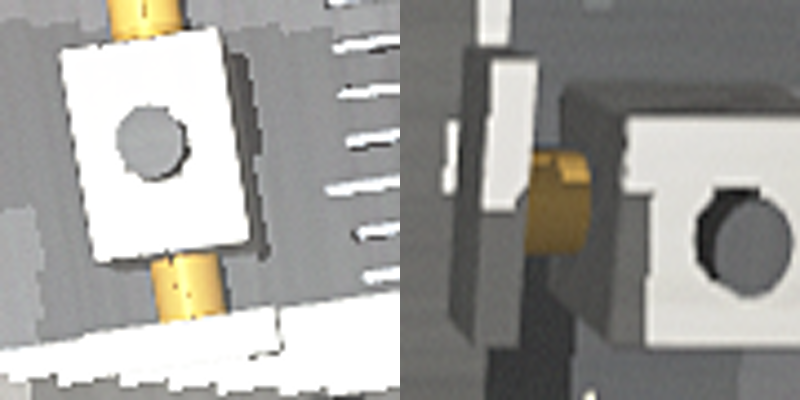

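The crop shows the lip flush against the yellow screw end, with no pin or gap visible. The gripper is clear, so I'm handing in.

```bash
python3 -c "
from bench import arm
print(arm.hand_in())"
```

```text
the job is handed in; nothing more can be done
None
```

The heel-stop bracket is against the setting screw and clamped, and I handed the job in at about 16 s. The hand-in gave no verdict.

- **Sliding:** I pinched the tail flange and slid the bracket about 60 mm. Over the last few millimetres the push rose from about 3.5 N to about 5 N, which fits the pin going in. It then jumped to 8.2 N and the bracket stopped, where the camera estimate had put the screw's end.
- **Load on the block:** the screw and its block took only about 3 to 4 N of that push, because the rest was sliding friction. That is well under the 10 N that would shift the block.
- **Clamping:** I let go of the flange, gripped the wing and turned it clockwise about 98°. The bar's direction in the last picture gives about 1.7 rad. Turning torque rose steadily to 0.25 N m and the end stop was not reached.
- **Final look:** the bracket's lip sits flush against the screw end, with no pin or gap showing. The flange is where it was before clamping, to within about 1 mm. The gripper is open and about 10 cm above the knob.

**Not confirmed:**
- I could not measure the washer force or the pin travel directly.
- The repeated camera readings of the stop block's face scattered by about 3 mm, so they cannot rule out a shift of 1.5 mm. The low push force is the better evidence that it stayed put.
- While turning, the jaws read about 15 mm on the 12 mm bar, so the bar may have sat slightly skewed in the grip. The final picture shows the turn was still completed.

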